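Run the cacao grinder by its press-down lid

ROBOT

A 6-joint arm with a two-finger parallel gripper is mounted at the origin on the work surface. World frame = base frame: x ahead of the robot, y to its left, z up, the work surface at z = 0. Lengths are in m, angles in rad, forces in N, time in s.
With the tool pointing down it reaches from about 0.3 to 0.825 m from the base axis. Payload 5.4 kg.
Tool frame: the origin (TCP) lies at the very end of the fingers, on their centre line; the grasp point (between the pads) lies 19 mm behind it; z points along the fingers, y is the line along which they close (so a half turn about z gives the same grasp; the last joint's range is limited). The gripper opens to 92 mm and grips with 3 to 60 N. Pads are 20 mm wide; open, the fingers measure 128 mm over their backs; the gripper's body (75 mm by 189 mm) begins 69 mm behind the grasp point.
Start: joints at [-1.553, 0.158, 1.597, -0, 1.386, -0.21], TCP at [0.13, -0.56, 0.215] pointing down, gripper open.
Joint ranges: [-2.91, 2.91], [-0.94, 2.29], [0.18, 2.7], [-1.29, 4.43], [0.17, 2.64], [-3, 3]. Speed limits (rad/s): [2.57, 2.57, 3.14, 3.14, 3.14, 3.14].

INTERFACE

Orientations are given as a rotation vector (axis times angle).
In Python, from workcell import bot gives the robot as it stands. Calls block until the motion is done:
- bot.goto(position, orientation): joint-space move of the TCP to a pose.
- bot.line_to(position, rot=None, max_speed=0.15): straight line of the TCP; rot=None keeps the orientation; max_speed is the mean speed in m/s.
- bot.set_joints(angles): joint-space move.
- bot.set_gripper(opening, newtons=None): opening from 0.0 (shut) to 1.0 (fully open); newtons is the grip in N (None keeps the last); returns when the fingers have stopped.
- bot.hold(seconds).
- bot.inverse_kinematics(position, orientation): joint angles nearest the present ones, or None.
- bot.read_camera(name): name is "scene" or "top"; returns a dict with "pixels" (384x512x3 uint8, blue, green, red), "fx", "fy", "cx", "cy" (pixels), "R" (3x3) and "t" (3): a world point X has camera coordinates R X + t. Camera axes: x right, y down, z forward; pixel columns grow to the right and rows downward; lengths in m; the calibration is good to about 2 mm. A picture is of the moment at which its call begins. There is no depth.
A pose or a line that the arm cannot do raises bot.MotionError and nothing moves.
- bot.job_done(): hands the job in; it is judged then, once.
Readings, each from a call of its own:
- bot.current_clock(): time.
- bot.current_joints(): joint angles.
- bot.current_joint_vel(): joint speeds.
- bot.current_effort(): joint torques, N m.
- bot.current_ee_pos(): TCP position.
- bot.current_tool_rot(): TCP orientation.
- bot.current_contact_force(): force on the tool from outside, world axes, zero at the start.
- bot.current_ft_torque(): the same for the moment, N m.
- bot.current_opening(): opening from 0.0 (shut) to 1.0 (fully open).
- bot.current_grip_force(): force on a finger pad.
Only numpy, scipy, OpenCV 4.12 (cv2) and the standard library are available. Lean on these libraries where they do the work, as an engineer would, in place of code of your own. Each camera call takes 0.05 s, during which the arm holds its last target. There are 200 camera calls.

TASK

The electric grinder is loaded with roasted cacao and needs its lid. Take the thin clear lid by its dome with a light grip (about 40 N at most) so that it does not crack, lower it squarely over the steel bowl without dropping it, then press it straight down, pushing the orange switch ring at least 7 mm of its 10 mm travel, and keep it there for at least three seconds without leaning hard on it: the grinder runs only while it is held down. Finish the program while still holding the lid down, and leave the cup of beans, the stone mortar and the chili bowl where they are.

Things in the scene. Friction and masses are not known exactly. Their poses are not given: they have to be found in the camera images.
- grinder: Cordless blade grinder, upright, fixed to the bench: round black and steel base, 106 mm wide at the foot, 99 mm above, 94 mm tall to its deck. Origin: on its axis at the bench. A steel bowl rises through the deck: rim 114 mm above the origin, 73 mm wide outside, narrowing to 67 mm at its top edge. An orange sprung ring surrounds the bowl. Round, so its yaw does not matter.
- lid: Loose clear plastic lid, 70 to 110 g, mouth down on the bench at the start. Origin: centre of its lower edge, z up its axis. Skirt 83 mm wide (77 mm inside), up to 25 mm high; above it a straight round dome 59 mm wide, 29 to 75 mm above the origin, with a flat black press pad on top. It slips over the bowl with 2 mm play all round; any yaw. Grip it with 40 N or less: it cracks if both fingers together load it with 100 N.
- press_ring (a joint): Travel of the orange ring: 0 m up (at rest), 0.010 m down at its rigid stop. A spring holds it up: 6 N to start it, rising evenly to 16 N at the stop (13 N at 7 mm). The lid's own weight does not move it. The motor runs from about 7 mm of travel on, as far as the stop. More than 60 N on lid and ring is leaning too hard.
- ring_top (a point): Centre of the orange ring's flat top face, where the lid's skirt comes to rest: 91 mm wide outside, 75 mm inside; 104 mm above the grinder's origin when up, 94 mm when fully down (10 mm, then 20 mm, below the bowl's rim).
- lid_top (a point): Centre of the black press pad on top of the lid, 75 mm above the lid's lower edge.
- bean_cup: Clear plastic cup part filled with cacao beans, 90 mm wide at the rim, 95 mm tall; origin at the centre of its underside. To be left alone.
- molcajete: Dark grey stone mortar on three feet with its pestle in it, 160 mm wide, 95 mm tall to the rim, about 150 mm with the pestle; origin at the bench under its centre. To be left alone.
- chili_bowl: Small clay bowl of dried red chilies, 96 mm wide, 42 mm tall; origin at the centre of its underside. To be left alone.
Things that resemble listed ones, but are neither listed nor needed, are in the scene too. What is shaped like the lid but blue or pink is not meant. Leave any pink look-alike of the grinder alone.

How it is judged:
On the way, in this order (a step that is already met when the one before it is completed fails the run):
1. the lid sits squarely over the bowl, on the ring (horizontal distance between lid and grinder below 0.004 m and angle between lid's own z axis and vertical below 0.08 rad and contact force between lid and grinder above 0.3 N and z of lid in the frame of ring_top below 0.003 m).
2. the lid has kept the ring down (about 7 of its 10 mm) for two seconds (horizontal distance between lid and grinder below 0.004 m and angle between lid's own z axis and vertical below 0.08 rad and value of joint press_ring above 0.0068 m and contact force between lid and grinder above 5 N), for 2 s.
At the end, for the whole second after the job is handed in: The robot is still holding the lid down, and nothing else is: lid level within 0.08 rad and centred on the bowl within 4 mm, the ring at least 6.8 mm down of its 10 mm, pressed with between 5 and 60 N, at rest; cup, mortar and chili bowl within 25 mm of where they stood (all of step 2 and z of lid in the frame of ring_top below 0.003 m and contact force between lid and grinder below 60 N and contact force between any of the fingers, the arm and lid above 2 N and linear speed of lid below 0.03 m/s and contact force between lid and bean_cup below 0.2 N and contact force between lid and molcajete below 0.2 N and contact force between lid and chili_bowl below 0.2 N and distance of each of bean_cup, molcajete, chili_bowl from where it was at the start of the episode below 0.025 m); the arm keeps its last pose, push and grip.
It fails at once if the lid is squeezed or loaded by the fingers with more than 100 N in all (contact force between the fingers and lid above 100 N).
It fails at once if the lid is pressed onto the grinder with more than 60 N (contact force between lid and grinder above 60 N).
It fails at once if the lid is dropped (falls freely for more than about 1 cm) (linear speed of lid above 0.45 m/s and contact force between anything else and lid below 0.05 N).
It fails at once if the cup, the mortar or the chili bowl is shifted by more than 25 mm or tipped over (distance of any of bean_cup, molcajete, chili_bowl from where it was at the start of the episode above 0.025 m or angle between any of bean_cup, molcajete, chili_bowl's own z axis and vertical above 0.4 rad).
It also fails if it takes over 48 s, if anything falls off the work surface, if the arm or the gripper's body presses on something with over 40 N, if the wrist force passes 120 N, or if a joint passes its speed limit or range.

## Working session

There is one attempt and no reset: what is moved stays moved. The work goes in short steps, each a Python script; the robot and the scene stay as the last script left them, time stands still between calls to the robot, and variables do not carry over. Pictures are saved under pics/ and viewed, at most 10 in all, crops included, and the job is handed in when it is done.

```bash
mkdir -p pics
cat > h.py <<'E'
import numpy as np, cv2
from workcell import bot
def ray(c,u,v):
    d=c['R'].T@np.array([(u-c['cx'])/c['fx'],(v-c['cy'])/c['fy'],1.]); o=-c['R'].T@c['t']; return o,d
def on_z(c,u,v,z):
    o,d=ray(c,u,v); return o+d*(z-o[2])/d[2]
def proj(c,X):
    p=c['R']@np.array(X)+c['t']; return np.array([c['fx']*p[0]/p[2]+c['cx'],c['fy']*p[1]/p[2]+c['cy']])
def cam(n):
    c=bot.read_camera(n); c['R']=np.array(c['R']).reshape(3,3); c['t']=np.array(c['t']).ravel(); c['pixels']=np.array(c['pixels'],np.uint8); return c
E
python3 - <<'E'
from h import *
import pickle
for n in('scene','top'):
    c=cam(n); cv2.imwrite(f'pics/{n}0.png',c['pixels']); pickle.dump(c,open(n+'.pkl','wb'))
    print(n,c['fx'],-c['R'].T@c['t'],c['R'][2])
print(bot.current_clock(),bot.current_tool_rot())
E
```

```text
scene 369.0322818163017 [1.22113094 0.43180211 0.59929443] [-0.74404587 -0.32728694 -0.58247661]
top 395.1457146369157 [0.41470218 0.1363634  0.89093768] [ 0.18646721 -0.00110395 -0.98246056]
0.1 [-3.11956307e+00 -3.56880789e-01 -2.73402230e-04]
```

View pics/scene0.png

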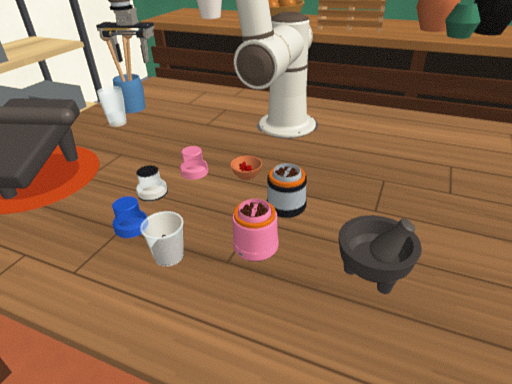

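View pics/top0.png

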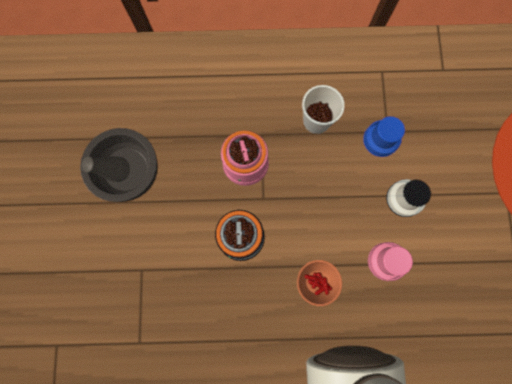

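Scene view: the lid candidates are blue (130,217), pink (194,163) and clear/white with a black pad (151,182). Only the last fits "clear with black press pad". In the top view it is at (408,197), with the pad at (417,193). The grinder candidates are pink (256,230) and black/steel (287,190); the latter fits, at (240,235) in the top view. Next I'll crop to confirm and measure.

```bash
cat > meas.py <<'E'
from h import *
from scipy.optimize import least_squares
def blob(c,m,box):
    x0,y0,x1,y1=box; k=np.zeros(m.shape,np.uint8); k[y0:y1,x0:x1]=m[y0:y1,x0:x1]
    n,l,s,ce=cv2.connectedComponentsWithStats(k); i=1+np.argmax(s[1:,4])
    h=cv2.convexHull(np.argwhere(l==i)[:,::-1].astype(np.float32)); return cv2.fitEllipse(h),s[i]
def masks(c):
    p=c['pixels']; hsv=cv2.cvtColor(p,cv2.COLOR_BGR2HSV); H,S,V=[hsv[...,i].astype(int) for i in range(3)]
    return dict(black=(V<60),orange=((H>=4)&(H<=16)&(S>165)&(V>150)))
def tri(cs,uv):
    A=[];b=[]
    for c,(u,v) in zip(cs,uv):
        o,d=ray(c,u,v); d/=np.linalg.norm(d); P=np.eye(3)-np.outer(d,d); A.append(P); b.append(P@o)
    X=np.linalg.lstsq(np.vstack(A),np.hstack(b),rcond=None)[0]; return X,[np.linalg.norm(P@X-q)*1000 for P,q in zip(A,b)]
E
python3 - <<'E'
from meas import *
import pickle
S,T=[pickle.load(open(n+'.pkl','rb')) for n in('scene','top')]
for name,bs,bt,z in(('black',(130,158,170,185),(398,175,437,212),.075),('orange',(262,160,312,192),(210,205,268,264),.104)):
    es,ss=blob(S,masks(S)[name].astype(np.uint8),bs); et,st=blob(T,masks(T)[name].astype(np.uint8),bt)
    print(name,es,ss,et,st); X,r=tri((S,T),(es[0],et[0])); print(' tri',X,r,'planeS',on_z(S,*es[0],z),'planeT',on_z(T,*et[0],z))
    dd=np.linalg.norm(T['R']@X+T['t']); print(' width mm',max(et[1])*dd/T['fx']*1000)
a=cv2.resize(S['pixels'][150:250,100:320],None,fx=3,fy=3,interpolation=2); b=cv2.resize(T['pixels'][165:275,205:440],None,fx=2.8,fy=2.8,interpolation=2)
b=cv2.resize(b,(660,290)); cv2.imwrite('pics/crop.png',np.vstack([a,b]))
E
```

```text
black ((147.02220153808594, 170.82540893554688), (9.750994682312012, 21.003211975097656), 78.70414733886719) [137 166  21  11 167] ((416.761962890625, 192.61778259277344), (24.790586471557617, 26.90406036376953), 122.90660858154297) [404 180  27  26 536]
 tri [ 0.56151838 -0.2003344   0.07132642] [np.float64(0.45115477293840917), np.float64(0.4511547729376382)] planeS [ 0.56613936 -0.19535886  0.075     ] planeT [ 0.56109065 -0.19926005  0.075     ]
 width mm 61.15218999290479
orange ((287.10650634765625, 174.84912109375), (23.242431640625, 36.49882888793945), 94.62077331542969) [269 167  37  20 202] ((238.486328125, 233.20904541015625), (44.84617233276367, 45.19526672363281), 46.47280502319336) [217 211  45  45 468]
 tri [0.48317849 0.17555069 0.09831935] [np.float64(0.5398396981678694), np.float64(0.5398396981680845)] planeS [0.49135304 0.17895416 0.104     ] planeT [0.4828678  0.17476494 0.104     ]
 width mm 91.10468249117145
```

View pics/crop.png

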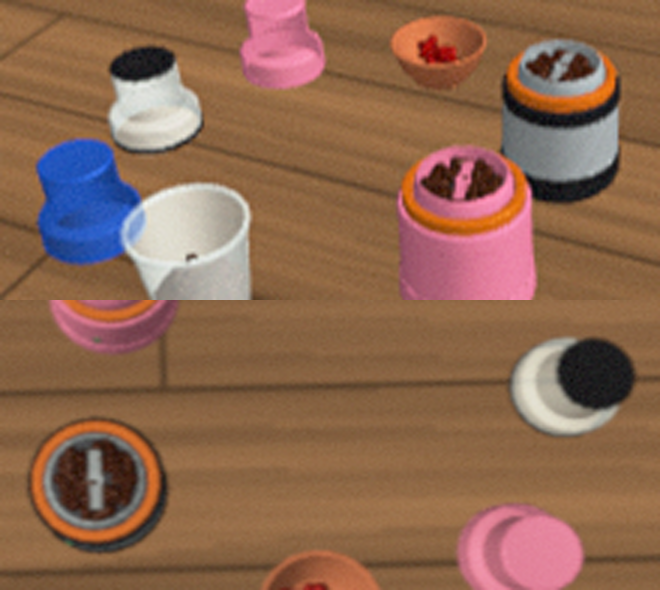

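The crop confirms it: the clear lid has a black pad, and the steel/black grinder has the orange ring. The widths check out (pad 61 vs 59 mm, ring 91 vs 91 mm). The lid is at about (0.561,-0.199) and the grinder at about (0.483,0.175). Now I'll grasp the lid.

Run:
```python
from h import *
R=[np.pi,0,0]; L=np.array([.5615,-.1993]); G=np.array([.483,.175])
print(bot.inverse_kinematics([*L,.15],R),bot.inverse_kinematics([*G,.15],R))
bot.set_gripper(1.0)
bot.goto([*L,.17],R); print(bot.current_clock(),bot.current_ee_pos())
bot.line_to([*L,.033]); print(bot.current_contact_force())
bot.set_gripper(0.0,25); print('w',bot.current_opening()*92,bot.current_grip_force(),bot.current_contact_force(),bot.current_clock())
bot.set_gripper(0.0,35); f0=bot.current_contact_force()
bot.line_to([*L,.06],max_speed=.06); print('w',bot.current_opening()*92,bot.current_grip_force(),f0,bot.current_contact_force(),bot.current_clock())
c=cam('scene'); cv2.imwrite('pics/lift.png',cv2.resize(c['pixels'][80:260,60:300],None,fx=3,fy=3,interpolation=2))
```

```text
[-5.43689257e-01  2.66164713e-01  1.60266193e+00 -4.44089210e-16
  1.27276601e+00  1.02710707e+00] [ 1.12041184e-01  5.93120172e-02  1.83642740e+00 -4.44089210e-16
  1.24585324e+00  1.68283751e+00]
2.35 [ 0.56128482 -0.20022671  0.17012968]
[-0.30992869  0.69850648  0.60745395]
w 58.33200624277311 25.000242590904236 [-0.47084599 -1.03705048  2.08491646] 4.0167
w 58.20238976597577 34.999735951423645 [-0.32506601 -0.82072427  2.67204144] [-0.00451188 -0.9133186  -1.77692379] 4.8333
```

View pics/lift.png

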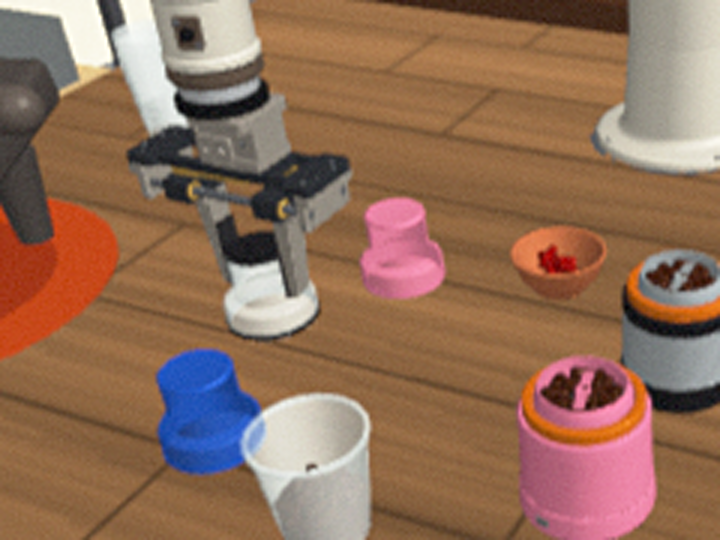

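The lid is gripped at its dome and hangs level, with its skirt at about (270,305) in the enlarged crop. The grip width is 58 mm and the grip force 35 N. Next I'll carry it over the bowl and check the alignment.

Run:
```python
from meas import *
import pickle
G=np.array([.483,.175])
p=bot.current_ee_pos(); bot.line_to([p[0],p[1],.205],max_speed=.12)
bot.line_to([*G,.205],max_speed=.12); bot.line_to([*G,.170],max_speed=.06); bot.hold(.3)
print(bot.current_ee_pos(),bot.current_contact_force(),bot.current_opening()*92,bot.current_clock())
for n in('scene','top'):
    c=cam(n); pickle.dump(c,open(n+'1.pkl','wb')); uv=proj(c,[*G,.15]).astype(int)
    # overlay: where lid skirt edge (z .137) and ring top (z .104) should be
    im=cv2.resize(c['pixels'],None,fx=5,fy=5,interpolation=2)
    for z,r,col in((.137,.0415,(0,255,0)),(.104,.0455,(255,0,0)),(.212,.0295,(0,255,255))):
        q=np.array([proj(c,[G[0]+r*np.cos(a),G[1]+r*np.sin(a),z]) for a in np.linspace(0,6.28,60)])*5+2; cv2.polylines(im,[q.astype(int)],True,col,1)
    u,v=uv*5; cv2.imwrite(f'pics/al_{n}.png',im[max(v-290,0):v+290,max(u-190,0):u+190])
a,b=[cv2.imread(f'pics/al_{n}.png') for n in('scene','top')]; h=min(a.shape[0],b.shape[0]); cv2.imwrite('pics/al.png',np.hstack([a[:h],b[:h]]))
```

```text
[0.48320081 0.17502688 0.1703367 ] [ 0.22148162  0.6913199  -1.63403339] 58.90616126083595 10.6083
```

View pics/al.png

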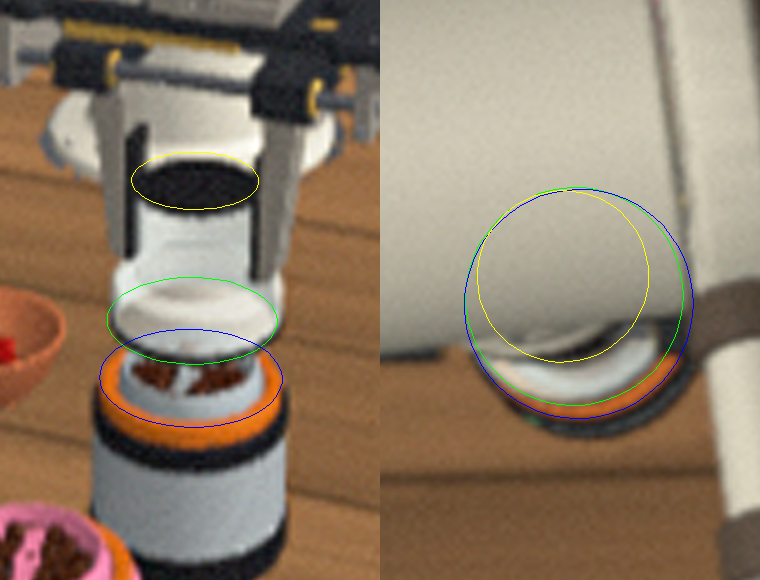

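Scene half (left): the lid hangs over the bowl, with pad centre at about (197,187) and skirt about (113–283), against the ring at about (97–287). Top half (right): the lid's near edge is about 13 px inside the ring's edge, as it should be. The alignment is within about 1–2 mm, so I'll lower it in guarded steps.

Run:
```python
from h import *
f0=np.array(bot.current_contact_force())
p=np.array(bot.current_ee_pos()); x,y=.483,.175
z=.170
while z>.1325:
    z-=.003 if z>.158 else .0025
    bot.line_to([x,y,z],max_speed=.03)
    f=np.array(bot.current_contact_force())-f0; print(round(z,4),f.round(1),np.round(bot.current_ee_pos()[2],4))
    if abs(f[2])>4 or np.hypot(*f[:2])>6: break
print(bot.current_opening()*92,bot.current_grip_force(),bot.current_ft_torque(),bot.current_clock())
c=cam('scene'); u,v=proj(c,[x,y,.13]).astype(int)
cv2.imwrite('pics/low.png',cv2.resize(c['pixels'][v-60:v+60,u-70:u+70],None,fx=4.5,fy=4.5,interpolation=2))
```

```text
0.167 [-0.1 -0.  -0.3] 0.1666
0.164 [-0.7 -0.2  1.3] 0.1637
0.161 [-0.8  0.3  0.3] 0.1607
0.158 [-0.4  1.1  0.6] 0.1577
0.1555 [ 0.   1.4 -0. ] 0.1553
0.153 [-0.1  0.8  0.5] 0.1528
0.1505 [0.  0.6 0.8] 0.1503
0.148 [0.8 0.3 0.9] 0.1478
0.1455 [0.7 0.  0.7] 0.1453
0.143 [0.4 1.3 0.6] 0.1428
0.1405 [-0.  1.  1.] 0.1403
0.138 [0.7 1.7 1.1] 0.1378
0.1355 [-1.5 -0.1  7.4] 0.1363
58.62136888034325 35.00109672546387 [-0.09401027  0.38323252  0.05822813] 13.9583
```

View pics/low.png

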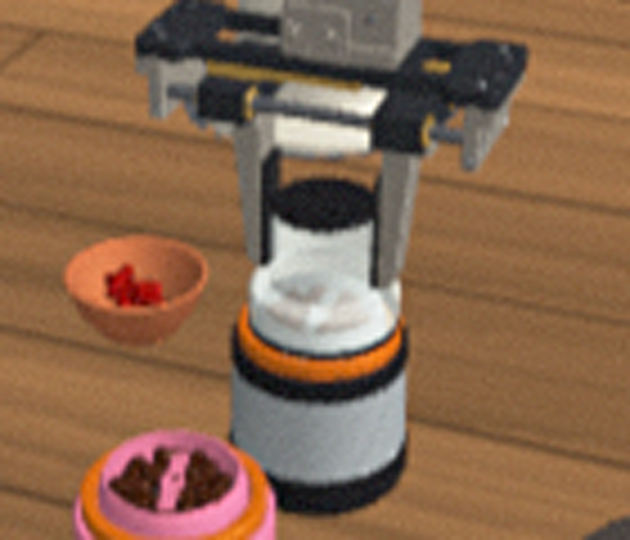

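The lid is seated on the ring at TCP z 0.136 (0.137 expected). It sits level, inside the orange rim at about (322,330). Now I'll press, judging the travel by both height and spring force.

Run:
```python
from h import *
x,y=.483,.175; bot.hold(.3); z=.1355; b=-1.6
def F(): 
    fs=[]
    for _ in range(4): fs.append(bot.current_contact_force()); bot.hold(.03)
    return np.mean(fs,0)
while z>.122:
    z-=.0015; bot.line_to([x,y,z],max_speed=.02); f=F(); e=bot.current_ee_pos()[2]; print(round(z,4),(f-[0,0,b]).round(1),round(e,4))
    if f[2]-b>25 or e<=.1284: break
bot.hold(1); print(F()-[0,0,b],bot.current_ee_pos(),bot.current_opening()*92,bot.current_grip_force(),bot.current_clock())
c=cam('scene'); u,v=proj(c,[x,y,.13]).astype(int)
cv2.imwrite('pics/press.png',cv2.resize(c['pixels'][v-60:v+60,u-70:u+70],None,fx=4.5,fy=4.5,interpolation=2))
```

```text
0.134 [-2.7 -0.7  8. ] 0.135
0.1325 [-3.  -0.9  9.2] 0.1337
0.131 [-3.8 -0.4  9.9] 0.1324
0.1295 [-4.5 -1.2 11.7] 0.1311
0.128 [-4.6 -1.3 12.3] 0.1298
0.1265 [-5.3 -1.4 14.2] 0.1285
0.125 [-6.1 -1.6 15.6] 0.1273
[-5.78336955 -1.26362349 15.53643396] [0.48348897 0.17504313 0.12730513] 58.50657870060503 35.00319242477417 18.125
```

View pics/press.png

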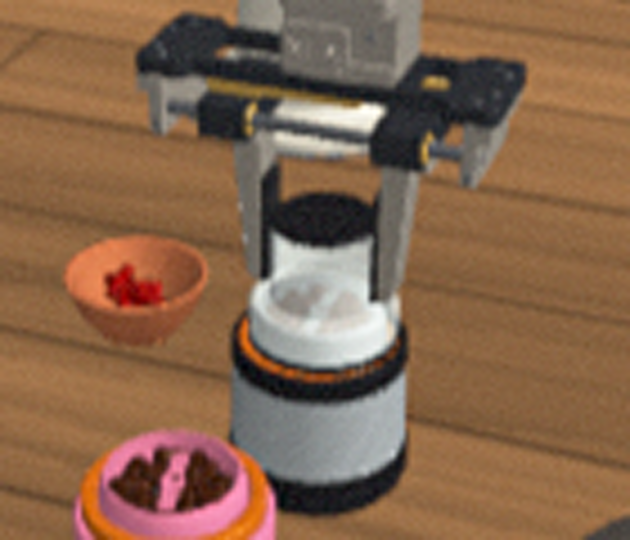

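The ring is about 9 mm down: 9.2 mm by height, and 15.5 N matches the spring curve. The lid is level, with pad at about (322,215), and has not slipped. I'll hold it there, then hand in.

Run:
```python
from h import *
bot.hold(3.5); print(bot.current_contact_force(),bot.current_ee_pos(),bot.current_grip_force(),bot.current_clock())
print(bot.job_done())
```

```text
[-6.52311382 -2.10290464 14.07120874] [0.48348824 0.17501141 0.12730121] 35.00322639942169 21.675
the job is handed in; nothing more can be done
None
```

I handed the job in with the lid gripped at 35 N, seated over the bowl and pressing the ring about 9 mm down at roughly 15 N; it was held there over 4 s, at 21.7 s on the clock, and no verdict was returned.

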